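Slide the circuit board carriage to the yellow stop

ROBOT

A 6-joint arm with a two-finger parallel gripper is mounted at the origin on the work surface. World frame = base frame: x ahead of the robot, y to its left, z up, the work surface at z = 0. Lengths are in m, angles in degrees, forces in N, time in s.
With the tool pointing down it reaches from about 0.35 to 0.875 m from the base axis. Payload 4.2 kg.
Tool frame: the origin (TCP) lies midway between the tips of the shut fingers; the grasp point (between the pads) lies 19 mm behind it; z points along the fingers, y is the line along which they close (so a half turn about z gives the same grasp; the last joint's range is limited). The gripper opens to 87 mm and grips with 3 to 60 N. Pads are 19 mm wide; open, the fingers measure 117 mm over their backs; the gripper's body (75 mm by 190 mm) begins 51 mm behind the grasp point.
Start: joints at [86.723, 22.042, 0.453, 0, -68.411, -14.817], TCP at [0.194, 0.594, 0.223] pointing down, gripper open.
Joint ranges: [-179.83, 179.83], [-69.29, 118.12], [-61.27, 80.66], [-181.25, 117.63], [-171.15, -9.14], [-177.46, 177.46]. Speed limits (degrees/s): [159.86, 159.86, 180, 180, 180, 180].

INTERFACE

Orientations are given as [roll, pitch, yaw] about the fixed x, y, z axes, in that order (R = Rz(yaw) Ry(pitch) Rx(roll)).
In Python, from workcell import env gives the robot as it stands. The module is installed in compiled form; this text tells all that it offers.
- The arm moves only by the shell command python3 -m handwheel 'ROWS' [FORCE]. ROWS is JSON, one flat list of numbers, 5 for each row, row after row: the opening, from 0 (shut) to 1 (fully open), then the shift along the tool's x, y, z in m, then the turn about the tool's z in degrees. A call has exactly 8 rows; each row shifts and turns the commanded pose from where the row before left it, along the tool's axes as they then stand; what a row does not reach is not made up. A row lasts 1/12 s, in which the tool goes at most 41.7 mm and 7.16 degrees, less where a joint would pass 70% of its speed; a pose out of reach is approached as far as the arm can. A call with a gripper value outside its range is refused whole. The fingers move at their own pace and stop on an object; FORCE is the grip in N (left out, the last holds). Time passes only in rows, so rows that do not move let the fingers close, or fill a call up. It gives the time, the measured TCP pose, the force, the opening and the grip force at its end, in the units of the state.
- env.observe(): the state, without advancing time (a new reading comes with each control period).
- env.grab_frame(name): name is "side" or "top" or "wrist"; returns a dict with "color" (420x560x3 uint8, red, green, blue), "fx", "fy", "cx", "cy" (pixels), "dist" ([k1, k2, p1, p2, k3] as OpenCV has them; the pictures are not rectified), "position" and "rotation" of the camera in the world. Camera axes: x right, y up, looking along -z (the intrinsics and any distortion apply to the point x, -y, -z); pixel columns grow to the right and rows downward; lengths in m; the calibration is good to about 2 mm. A picture is of the moment at which its call begins. There is no depth.
- env.sign_off(): hands the job in; it is judged then, once.
The state is a dict: "time_s": time; "joint_pos": joint angles; "joint_velocities": joint speeds; "joint_torque": joint torques, N m; "tool_pos": TCP position; "orientation": TCP orientation; "ft_force": force on the tool from outside, world axes, zero at the start; "moment": the same for the moment, N m; "gripper_width": finger opening in m; "grip_force": force on a finger pad.
Only numpy, scipy, OpenCV 4.12 (cv2) and the standard library are available. Lean on these libraries where they do the work, as an engineer would, in place of code of your own. Each camera call takes 0.05 s, during which the arm holds its last target. There are 200 camera calls.

TASK

Move the blue board carriage along its rail to the yellow stop: with the fingertips press down the orange pad in the carriage's middle to free its clamp, keep it pressed while you push the carriage fully against the yellow stop, then let the pad come up again so that the carriage is clamped there. Never drag the carriage while it is clamped, pick nothing up, and leave the other things on the bench where they are.

Things in the scene. Friction and masses are not known exactly. Their poses are not given: they have to be found in the camera images.
- rail: Slide rail screwed to the bench: dark steel foot 90 x 370 x 6 mm with two aluminium bars along it, top at 30 mm. Origin at the middle of its underside on the bench; its own y axis is the sliding direction, z up. Lies roughly across the bench, turned by up to about 35 degrees.
- carriage (a joint): Position of the carriage along the rail's +y axis, m: 0 at the rail's middle, -0.10 against one stop, +0.10 against the other. Clamped by friction (holds about 25 N) while the pad is up; once the pad is pressed it slides with about 1 N plus light damping. It cannot be lifted off.
- carriage_mid (a point): Centre of the blue carriage, at the height of its frame's top (58 mm above the bench). Carriage 130 mm across the rail x 120 mm along it; in its middle an open pocket 54 mm across the rail x 64 mm along it, with upright solid walls, whose floor is the orange pad. A flat green circuit board is fixed on the frame's far side and a black battery holder on its near side; they rise at most 10 mm above the frame. Axes as the rail's.
- pad (a joint): Position of the pad, m, growing as it is pressed down: about -0.0015 when up (clamped), 0.008 at the bottom, so some 9.5 mm of travel. A spring holds it up: about 8 N presses it to 0, where the clamp lets go, 9.6 N takes it to the bottom. Surely free from 0.001 on, that is 2.5 mm down from its rest.
- pad_top (a point): Centre of the top face of the orange pad (52 mm across the rail x 62 mm along it, fine dark ribs), 52 mm above the bench when up, 6 mm below the frame's top, and lower when pressed. The finger rubs on the pad: moving it back while still pressing drags the carriage back with it.
- yellow_stop_mid (a point): Centre of the top of the yellow stop, a block 90 mm across the rail x 20 mm along it, top 60 mm above the bench with a 3 mm yellow disc on it, fixed at one end of the rail (either end: look which). With the carriage fully home its centre is 70 mm from this point, horizontally.
- grey_stop_mid (a point): Centre of the top of the plain grey stop at the rail's other end, same size, without disc. Not the goal.
- jar_lid: Loose light-blue jar lid, 72 mm across, 14 mm high; origin at the centre of its underside. On the bench on the rail's far side; leave alone.
- glue: Loose white glue bottle with blue cap, 40 mm across, 85 mm high; origin at the centre of its underside. On the rail's far side; leave alone.
- demo_board: Loose wooden foot 45 x 60 x 20 mm with an upright green circuit board, 87 mm high in all; origin at the centre of its underside. On the rail's far side; leave alone.
- screwdriver: Loose screwdriver 170 mm long lying roughly along the rail on its near side; leave alone.

How it is judged (in metres and radians):
On the way, in this order (a step that is already met when the one before it is completed fails the run):
1. the fingers press the pad down, freeing the clamp, before the carriage has been moved (by 10 mm) (value of joint pad above 0.002 m and distance of carriage_mid from where it was at the start of the episode below 0.01 m and contact force between the fingers and rail above 3 N), for 0.1 s.
2. the carriage comes fully against the yellow stop with the pad still pressed (horizontal distance between carriage_mid and yellow_stop_mid below 0.0735 m and value of joint pad above 0.001 m), for 0.1 s.
At the end, for the whole second after the job is handed in: The carriage is against the yellow stop (centre within 73.5 mm of the stop's centre, 70 mm being full contact) and at rest, and the pad is up again (joint pad below 0), so the clamp holds (horizontal distance between carriage_mid and yellow_stop_mid below 0.0735 m and value of joint pad below 0 m and velocity of joint carriage between -0.005 and 0.005 m/s); the robot touches nothing.
It fails at once if on the way (over 10 mm from its start, over 8 mm short of the stop) the carriage is dragged with the pad up (value of joint pad below 0 m and distance of carriage_mid from where it was at the start of the episode above 0.01 m and horizontal distance between carriage_mid and yellow_stop_mid above 0.078 m and (velocity of joint carriage above 0.02 m/s or velocity of joint carriage below -0.02 m/s)).
It fails at once if the jar lid is moved by more than 15 mm (distance of jar_lid from where it was at the start of the episode above 0.015 m).
It fails at once if the glue is moved by more than 15 mm (distance of glue from where it was at the start of the episode above 0.015 m).
It fails at once if the demo board is moved by more than 15 mm (distance of demo_board from where it was at the start of the episode above 0.015 m).
It fails at once if the screwdriver is moved by more than 15 mm (distance of screwdriver from where it was at the start of the episode above 0.015 m).
It also fails if it takes over 38 s, if anything falls off the work surface, if the arm or the gripper's body presses on something with over 40 N, if the wrist force passes 120 N, or if a joint passes its speed limit or range.

## Working session

There is one attempt and no reset: what is moved stays moved. The work goes in short steps, Python scripts to look and compute and a shell command to move; the robot and the scene stay as the last step left them, time stands still between calls to the robot, and variables do not carry over. Pictures are saved under pics/ and viewed, at most 10 in all, crops included, and the job is handed in when it is done.

```bash
mkdir -p pics; cat > h.py <<'E'
import numpy as np,cv2
from workcell import env
def ray(f,u,v):
    K=np.array([[f['fx'],0,f['cx']],[0,f['fy'],f['cy']],[0,0,1.]])
    p=cv2.undistortPoints(np.array([[[u,v]]],float),K,np.array(f['dist'],float))[0,0]
    d=np.array(f['rotation'])@np.array([p[0],-p[1],-1.])
    return np.array(f['position']),d
def onz(f,u,v,z):
    o,d=ray(f,u,v); return o+d*(z-o[2])/d[2]
E
python3 - <<'E'
from h import *
s=env.observe(); print(s)
for n in ("top","side"):
    f=env.grab_frame(n); cv2.imwrite(f'pics/{n}0.png',f['color'][:,:,::-1]); 
    import pickle; pickle.dump(f,open(n+'0.pkl','wb')); print(n,f['position'],f['rotation'])
E
```

```text
{'time_s': 0.0, 'joint_pos': array([ 8.67240167e+01,  2.20911331e+01,  3.80196257e-01, -3.03237646e-02,
       -6.84111460e+01, -1.48167090e+01]), 'joint_velocities': array([ 0.00327458,  0.03934424, -0.05272082,  0.04633902, -0.07019963,
       -0.02631692]), 'joint_torque': array([-2.13512803e-04, -3.90663099e+01,  1.87399989e+01,  4.21966910e+00,
        1.09312581e-02, -1.93677215e-04]), 'tool_pos': array([0.19388373, 0.59353249, 0.22145508]), 'orientation': array([ 1.79874769e+02, -3.98476377e-03, -1.81038754e+01]), 'ft_force': array([0.65382646, 0.00178991, 0.25761427]), 'moment': array([-0.02913025,  0.0013565 , -0.00424251]), 'grip_force': 0.0, 'gripper_width': 0.08712438394726059}
top [0.41270273 0.0101942  0.91845679] [ 11.62743183  -0.29858806 -77.16487391]
side [0.25919468 0.51675602 0.56752014] [  48.12832357    0.27418996 -145.66138388]
```

View pics/top0.png

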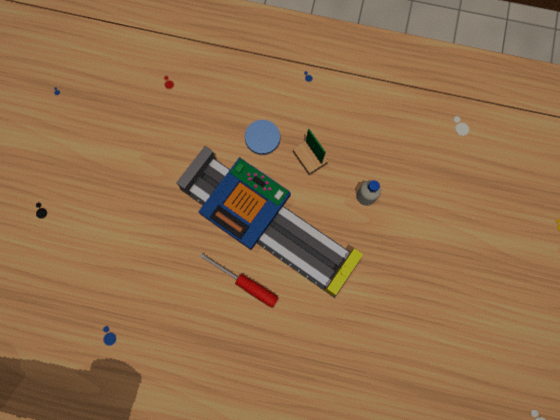

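View pics/side0.png

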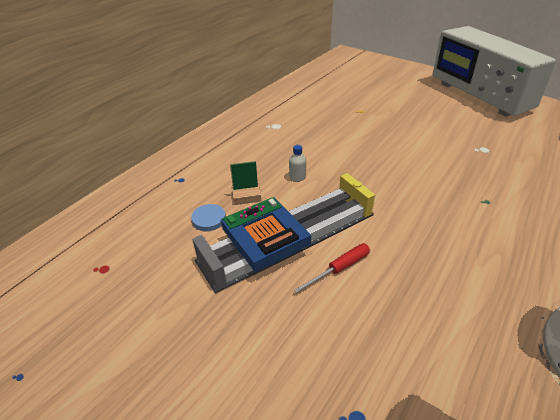

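The top view shows the yellow stop at about (345,272), the grey stop at (196,167) and the orange pad at (245,203). The lid, demo board and glue are beyond the rail and the screwdriver is on the near side. The side view agrees.

```bash
cat >> h.py <<'E'
from scipy.spatial.transform import Rotation as Ro
def _ray(f,u,v):
    K=np.array([[f['fx'],0,f['cx']],[0,f['fy'],f['cy']],[0,0,1.]])
    p=cv2.undistortPoints(np.array([[[u,v]]],float),K,np.array(f['dist'],float))[0,0]
    r=np.array(f['rotation'],float)
    R=r if r.shape==(3,3) else Ro.from_euler('xyz',r,degrees=True).as_matrix()
    return np.array(f['position']),R@np.array([p[0],-p[1],-1.])
ray=_ray
def blob(f,lo,hi):
    m=cv2.inRange(cv2.cvtColor(f['color'],cv2.COLOR_RGB2HSV),lo,hi)
    m=cv2.morphologyEx(m,cv2.MORPH_CLOSE,np.ones((5,5)))
    c=max(cv2.findContours(m,0,2)[0],key=cv2.contourArea); return c[:,0].astype(float)
OR=((8,190,120),(17,255,255)); YE=((24,150,90),(34,255,255))
def rect(f,lim,z):
    c=blob(f,*lim); P=np.array([onz(f,u,v,z)[:2] for u,v in c]).astype(np.float32)
    return c.mean(0),cv2.minAreaRect(P*1000)
E
python3 - <<'E'
from h import *; import pickle
for n in ("top","side"):
    f=pickle.load(open(n+'0.pkl','rb'))
    print(n,'pad',rect(f,OR,.052)); print('yel',rect(f,YE,.06))
f=pickle.load(open('top0.pkl','rb'))
for p in [(207,150),(215,155),(180,183),(188,190)]: print('grey',onz(f,*p,.06))
E
```

```text
top pad (array([245.21428571, 201.78571429]), ((600.6348266601562, 111.27178955078125), (61.057716369628906, 50.634010314941406), 67.60009002685547))
yel (array([344.55384615, 271.13846154]), ((514.6339721679688, -95.21440124511719), (20.455469131469727, 90.181884765625), 67.41385650634766))
side pad (array([253.5 , 237.25]), ((602.6661376953125, 140.62210083007812), (1.5050735473632812, 21.658937454223633), 68.00933074951172))
yel (array([356.92156863, 192.39215686]), ((504.2515869140625, -69.21308135986328), (60.50735855102539, 131.0021209716797), 64.73067474365234))
grey [0.68118884 0.20350093 0.06      ]
grey [0.67496178 0.18629189 0.06      ]
grey [0.60721271 0.23630434 0.06      ]
grey [0.59750644 0.21829089 0.06      ]
```

Pad centre (0.601, 0.111), yellow stop (0.515, -0.095) and rail direction 67.5° agree with the given sizes: pad 61x51, stop 90x20, and 0.224 m between them. That leaves 0.154 m of travel. I'll align the tool's y with the push direction (yaw -22.6), shut the fingers and move over the pad.

```bash
python3 -m handwheel '[0,0,0,0,4.5, 0,0.035,0.0185,0,0, 0,0.035,0.0185,0,0, 0,0.035,0.0185,0,0, 0,0.035,0.0185,0,0, 0,0.035,0.0185,0,0, 0,0.035,0.0185,0,0, 0,0.035,0.0185,0,0]'
python3 -m handwheel '[0,0.035,0.0185,0,0, 0,0.035,0.0185,0,0, 0,0.035,0.0185,0,0, 0,0.035,0.0185,0,0, 0,0.035,0.0185,0,0, 0,0.035,0.0185,0,0, 0,0.035,0.0185,0,0, 0,0.02,0.01,0,0]'
cat >> h.py <<'E'
def rem(p):
    s=env.observe(); R=Ro.from_euler('xyz',s['orientation'],degrees=True).as_matrix()
    print(s['time_s'],s['tool_pos'],s['orientation'],s['ft_force'],'rem tool',R.T@(np.array(p)-s['tool_pos']))
E
python3 -c "
from h import *
rem([.5975,.104,.08])"
```

```text
time_s: 0.77
tool_pos: [0.3711, 0.3785, 0.2223]
orientation: [180.0, 0.0, -22.6]
ft_force: [1.3, 0.5, -0.1]
gripper_width: 0.0416
grip_force: 0.0
time_s: 1.43
tool_pos: [0.563, 0.1467, 0.2219]
orientation: [179.9, 0.0, -22.7]
ft_force: [-0.1, 1.5, -0.5]
gripper_width: 0.0009
grip_force: 0.0
1.4333 [0.56304148 0.14669459 0.22192837] [ 1.79936602e+02  2.54627573e-02 -2.27490059e+01] [-0.12698865  1.46912504 -0.48659361] rem tool [0.04835076 0.02589131 0.14193563]
```

```bash
python3 -m handwheel '[0,0.025,0.013,0.02,0, 0,0.023,0.013,0.02,0, 0,0,0,0.03,0, 0,0,0,0.03,0, 0,0,0,0.02,0, 0,0,0,0,0, 0,0,0,0,0, 0,0,0,0,0]'
python3 - <<'E'
from h import *
rem([.5975,.104,.052])
f=env.grab_frame('wrist'); cv2.imwrite('pics/w1.png',f['color'][:,:,::-1]); print(rect(f,OR,.052))
f=env.grab_frame('top'); cv2.imwrite('pics/t1.png',f['color'][100:320,150:400,::-1].repeat(2,0).repeat(2,1)); print(rect(f,YE,.06))
E
```

```text
time_s: 2.1
tool_pos: [0.597, 0.1078, 0.104]
orientation: [-179.9, -0.1, -22.6]
ft_force: [0.5, 0.1, 0.1]
gripper_width: 0.0004
grip_force: 0.0
2.1 [0.59697773 0.10777115 0.10395267] [-1.79926940e+02 -1.17744470e-01 -2.25503496e+01] [0.52374778 0.10419726 0.10596347] rem tool [0.00182179 0.00334878 0.0519523 ]Traceback (most recent call last):
  File "<stdin>", line 3, in <module>
  File "h.py", line 24, in rect
    c=blob(f,*lim); P=np.array([onz(f,u,v,z)[:2] for u,v in c]).astype(np.float32)
  File "h.py", line 21, in blob
    c=max(cv2.findContours(m,0,2)[0],key=cv2.contourArea); return c[:,0].astype(float)
ValueError: max() iterable argument is empty
```

View pics/w1.png

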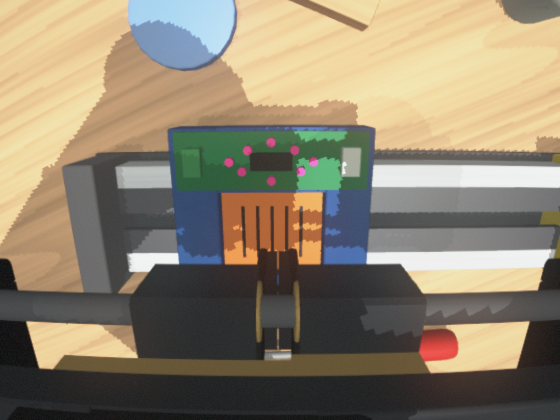

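The wrist view shows the shut fingers over the orange pad: pad corners at (221,192) and (325,192), fingertips near (278,250). The carriage is aligned and the yellow stop is to the right. I'll check the pad edges in world terms.

```bash
python3 - <<'E'
from h import *
f=env.grab_frame('wrist'); s=env.observe(); t=s['tool_pos']
R=Ro.from_euler('xyz',s['orientation'],degrees=True).as_matrix()
for p in [(221,192),(325,192),(223,262),(323,262)]:
    q=onz(f,*p,.052); print(p,q,'tool',R.T@(q-t))
print(t)
E
```

```text
(221, 192) [0.63485075 0.1301267  0.052     ] tool [ 0.02619341 -0.03476322  0.05283   ]
(325, 192) [0.61024661 0.0709537  0.052     ] tool [0.02617147 0.02932092 0.05265924]
(223, 262) [0.59173079 0.14897724 0.052     ] tool [-0.02085872 -0.03563036  0.05269513]
(323, 262) [0.56665722 0.08854483 0.052     ] tool [-0.02083105  0.02979692  0.05252094]
[0.59712974 0.10800048 0.10466063]
```

```bash
python3 -m handwheel '[0,0,0.007,0.02,0, 0,0,0,0.02,0, 0,0,0,0.008,0, 0,0,0,0.004,0, 0,0,0,0.003,0, 0,0,0,0.003,0, 0,0,0,0,0, 0,0,0,0,0]'; python3 -c "
from h import *
rem([.5975,.104,.045])"
```

```text
time_s: 2.87
tool_pos: [0.5928, 0.1013, 0.0468]
orientation: [180.0, 0.0, -22.6]
ft_force: [-5.8, 0.3, 7.5]
gripper_width: 0.0008
grip_force: 3.8
2.8667 [0.59281801 0.10133021 0.04678985] [ 1.79989812e+02  2.14644033e-02 -2.25538437e+01] [-5.78566725  0.31174013  7.53476852] rem tool [ 0.00330057 -0.00426171  0.00178785]
```

```bash
python3 -m handwheel '[0,0,0,0.001,0, 0,0,0,0.001,0, 0,0,0,0,0, 0,0,0,0,0, 0,0,0,0,0, 0,0,0,0,0, 0,0,0,0,0, 0,0,0,0,0]'; python3 - <<'E'
from h import *
rem([.5975,.104,.045])
f=env.grab_frame('wrist'); cv2.imwrite('pics/w2.png',f['color'][:,:,::-1])
E
```

```text
time_s: 3.53
tool_pos: [0.5929, 0.1014, 0.0452]
orientation: [-180.0, 0.0, -22.5]
ft_force: [-6.1, 1.3, 8.4]
gripper_width: 0.0003
grip_force: 3.9
3.5333 [0.5928938  0.10143812 0.04515754] [-1.79986314e+02  1.32731362e-03 -2.25451865e+01] [-6.14422363  1.26528144  8.35644072] rem tool [ 0.00327193 -0.00413213  0.00015845]
```

View pics/w2.png

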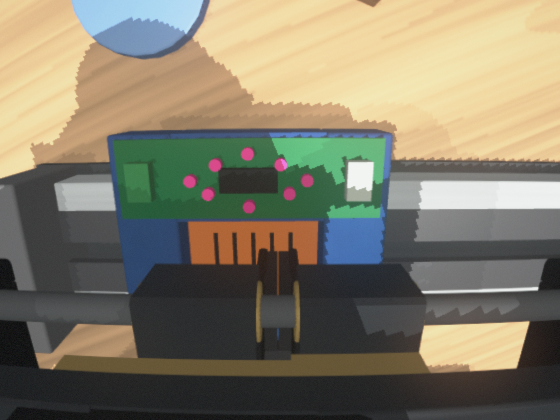

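The pad is about 7 mm down, with 8.4 N vertical force, and the carriage has not moved. I'll press 1 mm more and push along +y.

```bash
python3 -m handwheel '[0,0,0,0.001,0, 0,0,0.003,0,0, 0,0,0.006,0,0, 0,0,0.008,0,0, 0,0,0.008,0,0, 0,0,0.006,0,0, 0,0,0.003,0,0, 0,0,0,0,0]'; python3 - <<'E'
from h import *
rem([.5975,.104,.045])
f=env.grab_frame('wrist'); cv2.imwrite('pics/w3.png',f['color'][:,:,::-1])
E
```

```text
time_s: 4.25
tool_pos: [0.5808, 0.0697, 0.0446]
orientation: [-179.9, -0.1, -22.6]
ft_force: [-3.9, -0.4, 7.1]
gripper_width: 0.0002
grip_force: 4.0
4.25 [0.58075834 0.06973683 0.04458331] [-1.79912205e+02 -1.14657927e-01 -2.25558296e+01] [-3.93808375 -0.43720919  7.11339683] rem tool [ 0.00231907 -0.03806466 -0.00035372]
```

View pics/w3.png

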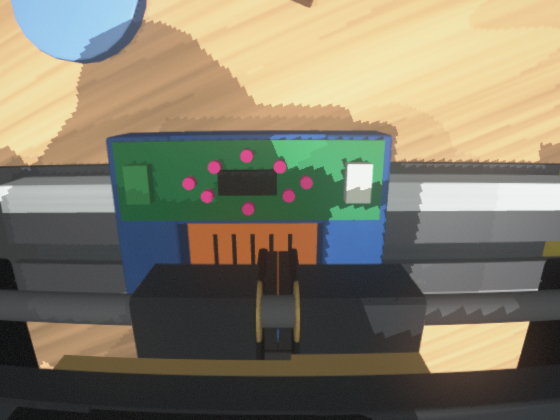

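The carriage rides along with the finger: the pad sits at the same place in the picture and the grey stop has moved away. About 0.12 m remains.

```bash
python3 -m handwheel '[0,0,0,0.001,0, 0,0,0.004,0,0, 0,0,0.008,0,0, 0,0,0.01,0,0, 0,0,0.01,0,0, 0,0,0.01,0,0, 0,0,0.008,0,0, 0,0,0.006,0,0]'
python3 -m handwheel '[0,0,0.006,0,0, 0,0,0.007,0,0, 0,0,0.008,0,0, 0,0,0.008,0,0, 0,0,0.008,0,0, 0,0,0.006,0,0, 0,0,0.003,0,0, 0,0,0,0,0]'; python3 - <<'E'
from h import *
rem([.5975-.384*.154,.104-.923*.154,.045])
E
```

```text
time_s: 4.97
tool_pos: [0.56, 0.0183, 0.0436]
orientation: [-179.8, -0.2, -22.5]
ft_force: [-3.3, 2.9, 7.9]
gripper_width: 0.0006
grip_force: 4.1
time_s: 5.63
tool_pos: [0.5424, -0.0248, 0.0436]
orientation: [-179.9, -0.2, -22.5]
ft_force: [-2.3, 0.7, 8.5]
gripper_width: 0.0002
grip_force: 4.1
5.6333 [ 0.54238806 -0.02476448  0.0435524 ] [-179.9058069    -0.2033969   -22.54911964] [-2.30580603  0.7241423   8.54672658] rem tool [ 0.00141865  0.01389556 -0.00146542]
```

```bash
python3 -m handwheel '[0,0,0.003,0,0, 0,0,0.004,0,0, 0,0,0.004,0,0, 0,0,0.003,0,0, 0,0,0.002,0,0, 0,0,0.002,0,0, 0,0,0.002,0,0, 0,0,0.001,0,0]'
python3 -m handwheel '[0,0,0.001,0,0, 0,0,0.001,0,0, 0,0,0.001,0,0, 0,0,0.001,0,0, 0,0,0,0,0, 0,0,0,0,0, 0,0,0,0,0, 0,0,0,0,0]'; python3 - <<'E'
from h import *
rem([.5975-.384*.154,.104-.923*.154,.045])
f=env.grab_frame('top'); cv2.imwrite('pics/t4.png',cv2.resize(f['color'][130:330,200:400,::-1],(600,600)))
f=env.grab_frame('wrist'); cv2.imwrite('pics/w4.png',f['color'][:,:,::-1])
E
```

```text
time_s: 6.3
tool_pos: [0.5352, -0.043, 0.0436]
orientation: [-179.8, -0.3, -22.5]
ft_force: [-2.8, 5.5, 8.1]
gripper_width: 0.0007
grip_force: 4.1
time_s: 6.97
tool_pos: [0.5357, -0.0462, 0.0442]
orientation: [-179.7, -0.5, -22.5]
ft_force: [-0.1, 5.1, 7.6]
gripper_width: 0.0006
grip_force: 4.0
6.9667 [ 0.53570788 -0.04615167  0.04423764] [-179.69022043   -0.49312413  -22.4750283 ] [-0.09258064  5.12321459  7.56735108] rem tool [-0.00060098 -0.00842072 -0.00072204]
```

View pics/w4.png

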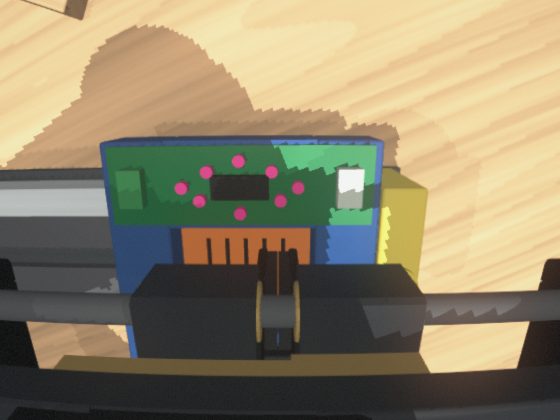

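The carriage now meets the yellow stop (seam at about (380,200)) and the pushing force is at friction level. I'll push a little more so the finger reaches the pocket wall, to confirm it is home.

```bash
python3 -m handwheel '[0,0,0.001,0.0005,0, 0,0,0.001,0,0, 0,0,0.001,0,0, 0,0,0.001,0,0, 0,0,0.001,0,0, 0,0,0,0,0, 0,0,0,0,0, 0,0,0,0,0]'
python3 - <<'E'
from h import *
rem([.5975-.384*.154,.104-.923*.154,.045])
E
```

```text
time_s: 7.73
tool_pos: [0.5351, -0.0506, 0.0442]
orientation: [-179.6, -0.6, -22.5]
ft_force: [1.5, 5.2, 8.3]
gripper_width: 0.0005
grip_force: 4.0
7.7333 [ 0.53507142 -0.05057845  0.04415262] [-179.61828248   -0.63538339  -22.45367469] [1.53309481 5.21064783 8.34387584] rem tool [-0.00169746 -0.01275667 -0.00078128]
```

The finger slides over the pad at constant force, so the carriage is home. I'll lift straight up.

```bash
python3 -m handwheel '[0,0,0,-0.003,0, 0,0,0,-0.004,0, 0,0,0,-0.005,0, 0,0,0,-0.01,0, 0,0,0,-0.02,0, 0,0,0,-0.03,0, 0,0,0,-0.03,0, 0,0,0,-0.03,0]'
python3 -m handwheel '[0,-0.03,0,0,0, 0,-0.04,0,0,0, 0,-0.04,0,0,0, 0,-0.04,0,0,0, 0,0,0,0,0, 0,0,0,0,0, 0,0,0,0,0, 0,0,0,0,0]'
python3 - <<'E'
from h import *
f=env.grab_frame('top'); cv2.imwrite('pics/t5.png',cv2.resize(f['color'][130:330,200:400,::-1],(600,600)))
c,a=rect(f,OR,.052); c,b=rect(f,YE,.06); print(a,b,np.hypot(a[0][0]-b[0][0],a[0][1]-b[0][1]))
E
```

```text
time_s: 8.4
tool_pos: [0.5289, -0.0527, 0.1741]
orientation: [180.0, 0.0, -22.6]
ft_force: [0.6, 1.2, 0.1]
gripper_width: 0.0002
grip_force: 0.0
time_s: 9.07
tool_pos: [0.392, 0.0052, 0.1726]
orientation: [-180.0, -0.1, -22.6]
ft_force: [1.0, -0.8, -0.0]
gripper_width: 0.0002
grip_force: 0.0
((542.128173828125, -31.13714599609375), (61.58074951171875, 50.67198181152344), 67.5670394897461) ((514.2816772460938, -95.50846862792969), (19.91200828552246, 90.57579040527344), 67.67691040039062) 70.13625702348958
```

View pics/t5.png

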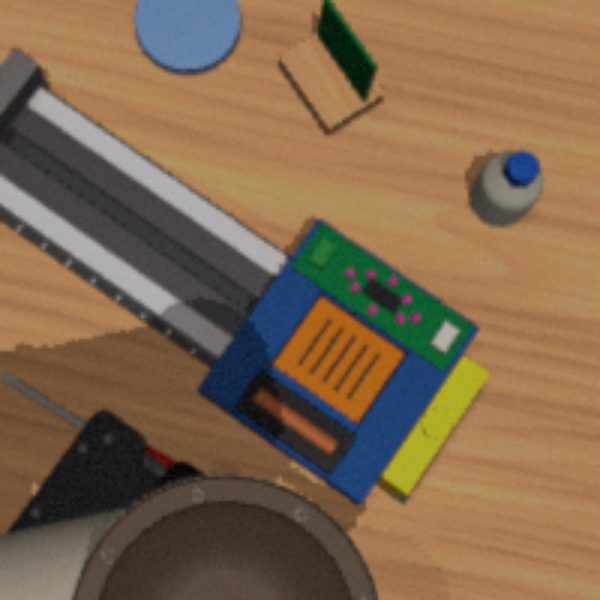

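The carriage (pad centre about (340,360) in the crop) sits flush on the yellow stop at about (435,425), measured 70.1 mm apart. The other items are in place and the arm is clear.

```bash
python3 -c "
from h import *
print(env.sign_off())"
```

```text
the job is handed in; nothing more can be done
None
```

The job is handed in: the carriage is home against the yellow stop (measured 70.1 mm between centres, 70 mm being full contact), the finger is off the pad so it should be clamped (pad height not measured), and the arm is clear of everything; no verdict was returned.

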